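# Slide the ring carrier under the drag spring of the setting nest

## Task

Load the white ring carrier into the setting nest: with a fingertip on its orange thumb step, press it down hard against the sprung platen and, keeping it down, slide it under the bridge and the brass drag spring until its nose is fully home against the end stop, then let go and move clear. Only press and push the carrier, never lift it or tip it, and leave the bead tray, the ring block, the bottle and the vacuum pen undisturbed.

Things in the scene. Friction and masses are not known exactly. Their poses are not given: they have to be found in the camera images.
- nest: Setting nest: aluminium base 226 x 98 x 8 mm fixed to the bench (nest x -115 to +111 mm). Origin on the bench, on the slideway's centre line. x = direction of travel, open loading end (-x) to end stop (+x); z up. Two guide rails lead the carrier: inner faces at y = +-26.5 mm, 12 mm thick, tops 30 mm above the bench.
- carrier: Ring carrier: loose white plate 110 (its x) x 50 x 14 mm, 100 to 170 g, six steel rings flush in its front half. Origin: centre of its underside; x points to its nose, along nest x. Starts on the platen between the rails (1.5 mm play each side), nose 8 to 30 mm short of the bridge, top 40 mm above the bench: 5 mm too high for the bridge unless pressed down. At home its origin is at nest x = 42 mm.
- thumb_step (a point): Centre of the flat orange thumb step on the carrier's rear top, level with the top, 38 mm behind its origin: 34 mm long (along x), 46 mm wide. At its front edge (15 to 21 mm behind the origin) an orange ridge 6 mm high, 6 mm thick runs across, for a fingertip to push against. At home the ridge stands 7 mm short of the bridge.
- nose (a point): Middle of the carrier's blunt front face, 55 mm ahead of its origin, 7 mm above its underside.
- platen (a joint): Grey sprung platen, 199 x 50 mm, floor of the slideway. Value: how far it is pressed down in m, 0 at rest (top 26 mm above the bench), 0.009 hard down. With the carrier on it: about 5 N to start it, 11 N at 0.005, 16 N at 0.009. It stays level and springs back when let go; about 0.005 with the carrier home and let go, held up against the bridge.
- bridge_mouth (a point): Middle of the lower entry edge of the dark steel bridge bar that crosses the slideway from nest x = 34 to 46 mm: underside 35 mm, top 47 mm above the bench, 98 mm wide over its posts, which stand outside the rails.
- drag_leaf (a joint): Brass drag spring, a leaf 14 mm wide and 44 mm long, held at the bridge's far side and trailing towards the end stop over the centre line, its tip 7 mm below the bridge's underside. Value: lift in rad, 0 at rest, about 0.16 when it rides flat on the carrier, with about 5 N at its tip. The carrier's nose lifts it as it passes.
- stop_face (a point): Middle of the dark end stop's face, where the nose must come to rest: nest x = 97 mm, 28 mm above the bench (stop's top 34 mm). It is rigid. Sliding the pressed carrier drags with about 3 to 7 N; the force climbs sharply at the stop.
- bead_tray: White open tray of beads, 70 x 55 x 24 mm, loose, beside the nest; bystander. Origin: centre of its underside.
- ring_block: Clear acrylic block 50 x 36 x 30 mm with rings on top, loose, beside the nest; bystander. Origin: centre of its underside.
- adhesive: Small amber bottle 34 mm in diameter, 60 mm tall, loose, upright, beside the nest; bystander. Origin: centre of its underside.
- vacuum_pen: Black vacuum pen with an orange tip, about 150 mm long, fixed on a small rubber rest 30 x 32 x 14 mm, 24 mm tall in all, loose, beside the nest; bystander. Origin: under the rest; its x axis points along the pen to its tip.
There are look-alikes about, which are no part of the job. Several things look just like the nest: the one meant starts farthest from the robot's base.

How it is judged:
On the way, in this order (a step that is already met when the one before it is completed fails the run):
1. a fingertip presses the carrier and platen down, short of the bridge (value of joint platen above 0.004 m and contact force between the fingers and carrier above 4 N and x of nose in the frame of nest below 0.04 m), for 0.1 s.
2. the pressed carrier slides under the drag spring and lifts it, the fingertip still on it (value of joint drag_leaf above 0.05 rad and value of joint platen above 0.004 m and contact force between the fingers and carrier above 2 N and x of nose in the frame of nest above 0.055 m), for 0.05 s.
At the end, for the whole second after the job is handed in: The carrier's nose is within 3 mm of the end stop, the carrier lies flat (within 3 degrees) and at rest on the platen (3.5 to 6.5 mm down, i.e. sprung back up against the bridge), with the drag spring lifted and riding on it (over 0.10 rad) (x of nose in the frame of nest between 0.094 and 0.1 m and value of joint platen between 0.0035 and 0.0065 m and value of joint drag_leaf above 0.1 rad and angle between carrier's own z axis and vertical below 0.05 rad and linear speed of carrier below 0.01 m/s); the robot touches nothing.
It fails at once if the carrier is lifted off the platen (more than 8 mm above where it lay) (z of carrier in the frame of nest above 0.034 m).
It fails at once if the carrier is tipped (more than 9 degrees) (angle between carrier's own z axis and vertical above 0.16 rad).
It fails at once if a bystander (tray, block, bottle or pen) is moved more than 15 mm (distance of any of bead_tray, ring_block, adhesive, vacuum_pen from where it was at the start of the episode above 0.015 m).
It fails at once if the bottle is knocked over (angle between adhesive's own z axis and vertical above 0.5 rad).
It also fails if it takes over 38 s, if anything falls off the work surface, if the arm or the gripper's body presses on something with over 40 N, if the wrist force passes 120 N, or if a joint passes its speed limit or range.

## Robot

A 7-joint arm with a two-finger parallel gripper is mounted at the origin on the work surface. World frame = base frame: x ahead of the robot, y to its left, z up, the work surface at z = 0. Lengths are in m, angles in rad, forces in N, time in s.
With the tool pointing down it reaches from about 0.4 to 0.85 m from the base axis. Payload 4.5 kg.
Tool frame: the origin (TCP) lies at the very end of the fingers, on their centre line; the grasp point (between the pads) lies 19 mm behind it; z points along the fingers, y is the line along which they close (so a half turn about z gives the same grasp; the last joint's range is limited). The gripper opens to 85 mm and grips with 20 to 120 N. Pads are 22 mm wide; open, the fingers measure 114 mm over their backs; the gripper's body (76 mm by 85 mm) begins 54 mm behind the grasp point. The pads swing forward as they close: fully open they stand 13 mm farther back than shut.
Start: joints at [1.374, 0.689, -0.195, 1.565, 0.157, 0.902, -0.215], TCP at [0.143, -0.608, 0.231] pointing down, gripper open.
Joint ranges: [-3.01, 3.01], [-0.46, 2.08], [-1.47, 1.51], [0.13, 2.56], [-1, 4.14], [0.04, 2.09], [-2.66, 2.66]. Speed limits (rad/s): [2.57, 2.57, 3.14, 3.14, 3.14, 3.14, 3.14].

## Interface

Orientations are given as a unit quaternion [x, y, z, w].
In Python, from station import ctrl gives the robot as it stands. Calls block until the motion is done:
- ctrl.move_to(position, orientation): joint-space move of the TCP to a pose.
- ctrl.move_straight(position, rot=None, max_speed=0.15, f_stop=None): straight line of the TCP; rot=None keeps the orientation; max_speed is the mean speed in m/s. With f_stop (N) it stops when the force on the tool has changed by that much, and returns True; else False.
- ctrl.set_joints(angles): joint-space move.
- ctrl.grip(opening, grasp_force=None): opening from 0.0 (shut) to 1.0 (fully open); grasp_force is the grip in N (None keeps the last); returns when the fingers have stopped.
- ctrl.dwell(seconds).
- ctrl.inverse_kinematics(position, orientation): joint angles nearest the present ones, or None.
- ctrl.get_obs(): the state.
- ctrl.snapshot(name): name is "side" or "top"; returns a dict with "pixels" (420x560x3 uint8, red, green, blue), "z_map" (420x560 float32, m along the optical axis (not along the pixel's ray), 0 where there is no reading), "fovy" (degrees; the focal length in pixels is half the picture's height over the tangent of half this angle, whatever the lens; pixels are square), "cx", "cy" (the principal point, pixels), "k1" (the pictures are not rectified: a ray, as slopes to the right and down, at radius r is drawn at 1 + k1 r^2 times it, then the intrinsics apply), "T" (4x4, takes a point from camera to world coordinates). Camera axes: x right, y down, z forward; pixel columns grow to the right and rows downward; lengths in m; the calibration is good to about 2 mm. A picture is of the moment at which its call begins.
A pose or a line that the arm cannot do raises ctrl.Unreachable and nothing moves.
- ctrl.finish_job(): hands the job in; it is judged then, once.
Trained networks look in the newest picture that a camera, given by its name, has taken for a name from the list of things; names that differ only in an ending like _2 or _b are one class to them, and where a whole thing is asked for, a point or a joint stands for the part that bears it (a point fixed in the world has none). Each returns a list of dicts, best first, with "conf" (0 to 1); they miss things now and then, are a little off and sometimes report something else, mostly with a low value. They report only what shows in the picture. A call takes as long as a camera call. They do not tell look-alikes from the thing itself.
- ctrl.masks_of(camera, target): "pixels" (420x560 bool, what is visible of it) and "rect" ([centre column, centre row, width, height] in pixels, round what is visible of it).
- ctrl.mark_of(camera, target): "pixel" ([row, column] in pixels: a listed point, or the origin of a listed thing).
The state is a dict: "clock": time; "joint_pos": joint angles; "qd": joint speeds; "effort": joint torques, N m; "position": TCP position; "tool_rot": TCP orientation; "force": force on the tool from outside, world axes, zero at the start; "wrist_torque": the same for the moment, N m; "gripper_width": opening from 0.0 (shut) to 1.0 (fully open); "finger_force": force on a finger pad.
Only numpy, scipy, OpenCV 4.12 (cv2) and the standard library are available. Lean on these libraries where they do the work, as an engineer would, in place of code of your own. Each camera call takes 0.05 s, during which the arm holds its last target. There are 200 camera calls.

## Working session

There is one attempt and no reset: what is moved stays moved. The work goes in short steps, each a Python script; the robot and the scene stay as the last script left them, time stands still between calls to the robot, and variables do not carry over. Pictures are saved under pics/ and viewed, at most 10 in all, crops included, and the job is handed in when it is done.

```bash
mkdir -p pics
cat > h.py <<'E'
import numpy as np, cv2
from station import ctrl
def ray(s,r,c):
    f=210/np.tan(np.radians(s["fovy"])/2)
    d=np.array([(c-s["cx"])/f,(r-s["cy"])/f]); u=d.copy()
    for _ in range(20): u=d/(1+s["k1"]*(u@u))
    T=np.array(s["T"]); return T[:3,3],T[:3,:3]@np.array([u[0],u[1],1.])
def at_z(s,r,c,z):
    o,d=ray(s,r,c); return o+d*(z-o[2])/d[2]
def deep(s,r,c):
    o,d=ray(s,r,c); r,c=int(round(r)),int(round(c))
    w=s["z_map"][max(r-1,0):r+2,max(c-1,0):c+2]; w=w[w>0]
    return o+d*np.median(w) if len(w) else None
E
python3 - <<'E'
from h import *
np.set_printoptions(precision=4,suppress=True)
for n in("top","side"):
    s=ctrl.snapshot(n); cv2.imwrite(f"pics/{n}0.png",s["pixels"][:,:,::-1])
    print(n,s["fovy"],s["k1"],np.array(s["T"])[:3,3],np.array(s["T"])[:3,2])
    for t,z in(("nest",0),("carrier",.026),("thumb_step",.04),("nose",.033),("bridge_mouth",.035),("stop_face",.028),("bead_tray",0),("ring_block",0),("adhesive",0),("vacuum_pen",0)):
        for m in ctrl.mark_of(n,t): 
            r,c=m["pixel"]; print(t,round(m["conf"],2),np.round([r,c]),at_z(s,r,c,z)[:2],deep(s,r,c))
print(ctrl.get_obs())
E
```

```text
top 50.623461692913295 -0.02170291073669528 [0.2931 0.0742 1.0757] [ 0.1951 -0.0082 -0.9807]
nest 0.95 [340. 172.] [0.2218 0.3139] [0.2237 0.3077 0.0279]
nest 0.67 [260. 386.] [ 0.4104 -0.2003] [ 0.4073 -0.1931  0.0282]
carrier 0.78 [208. 291.] [0.5338 0.0306] [0.5306 0.0311 0.0399]
carrier 0.45 [198. 261.] [0.5574 0.1036] [0.5526 0.1031 0.045 ]
thumb_step 0.64 [204. 314.] [ 0.54   -0.0234] [ 0.5402 -0.0235  0.0395]
nose 0.56 [201. 270.] [0.5494 0.0821] [0.5509 0.0822 0.0269]
bridge_mouth 0.86 [200. 260.] [0.5522 0.107 ] [0.5492 0.1066 0.0469]
bridge_mouth 0.56 [343. 152.] [0.2185 0.3501] [0.2178 0.3524 0.0263]
stop_face 0.83 [259. 349.] [ 0.4079 -0.1049] [ 0.4074 -0.1041  0.0323]
stop_face 0.72 [196. 234.] [0.5631 0.1697] [0.5614 0.1691 0.0343]
stop_face 0.7 [343. 125.] [0.2182 0.4145] [0.218  0.4156 0.0247]
bead_tray 0.6 [155. 248.] [0.6776 0.1396] [0.6708 0.1384 0.019 ]
ring_block 0.64 [156. 308.] [ 0.6752 -0.0145] [ 0.6635 -0.0117  0.033 ]
adhesive 0.55 [263. 296.] [0.4027 0.0205] [0.3991 0.0222 0.0346]
vacuum_pen 0.75 [252. 235.] [0.4292 0.1687] [0.4274 0.1674 0.0143]
vacuum_pen
[... 1256 characters left out ...]
95 0.1688] [0.4091 0.1784 0.0141]
vacuum_pen 0.26 [194. 246.] [ 0.667  -0.0152] [ 0.655  -0.0049  0.0103]
vacuum_pen 0.2 [213. 196.] [0.6971 0.1252] [0.6743 0.1394 0.0187]
{'clock': 1.1, 'joint_pos': array([ 1.3738,  0.6891, -0.1946,  1.5653,  0.1573,  0.9025, -0.2151]), 'qd': array([-0.0013, -0.0003, -0.0004, -0.0007, -0.0012, -0.0001, -0.0009]), 'effort': array([ -0.0005, -53.9557,  -1.2671, -15.8879,   0.0099,   0.0015,
         0.    ]), 'position': array([ 0.143 , -0.6085,  0.2313]), 'tool_rot': array([0.9933, 0.1151, 0.    , 0.0001]), 'force': array([-0.3746, -0.6485, -0.0636]), 'wrist_torque': array([-0.0074, -0.0476, -0.0227]), 'finger_force': 0.0, 'gripper_width': 0.996535370246731}
```

View pics/top0.png

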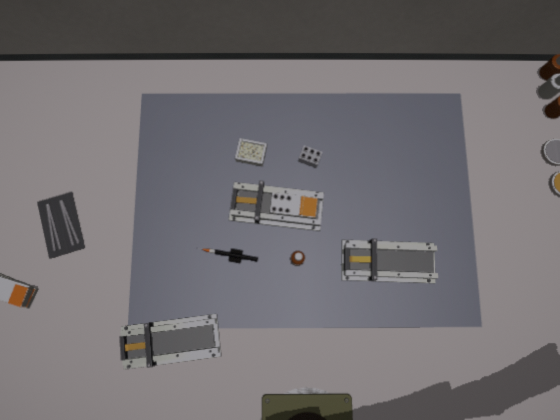

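View pics/side0.png

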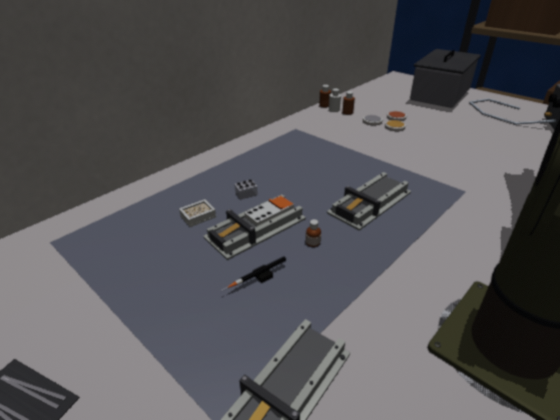

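The top view shows three nests. The far one (about col 277, row 205) holds the white carrier, with its orange step at col 309, row 206 and its bridge at col 260. Travel is to the left (+y). Next I'll fit its axis from the depth.

```bash
cat > fit.py <<'E'
from h import *
np.set_printoptions(precision=4,suppress=True)
def cloud(s):
    f=210/np.tan(np.radians(s["fovy"])/2)
    K=np.array([[f,0,s["cx"]],[0,f,s["cy"]],[0,0,1]])
    v,u=np.mgrid[0:420,0:560]
    x=(u-s["cx"])/f; y=(v-s["cy"])/f; a,b=x.copy(),y.copy()
    for _ in range(15):
        q=1+s["k1"]*(a*a+b*b); a,b=x/q,y/q
    T=np.array(s["T"]); z=s["z_map"]
    P=np.stack([a*z,b*z,z],-1)@T[:3,:3].T+T[:3,3]; P[z==0]=np.nan; return P
E
python3 - <<'E'
from fit import *
for n in("top","side"):
    s=ctrl.snapshot(n); P=cloud(s); h=cv2.cvtColor(s["pixels"],cv2.COLOR_RGB2HSV)
    near=(abs(P[...,0]-.54)<.09)&(abs(P[...,1]-.062)<.15)
    m=near&(P[...,2]>.005)&(P[...,2]<.06)
    k,l=cv2.connectedComponents(m.astype(np.uint8)); sz=np.bincount(l.ravel()); sz[0]=0; m=l==sz.argmax()
    (c,wh,a)=cv2.minAreaRect(P[m][:,:2].astype(np.float32)*1000); print(n,"rect",np.array(c),wh,a, "n",m.sum())
    o=near&(h[...,0]<20)&(h[...,1]>150)&(P[...,1]<.03)&(P[...,2]>.03)
    Q=P[o]; print("orange",len(Q),Q.mean(0),Q.min(0),Q.max(0),cv2.minAreaRect(Q[:,:2].astype(np.float32)*1000))
    # white-hue bridge: high points
    b=m&(P[...,2]>.0435)&(P[...,1]>.05); print("bridge",b.sum(),P[b].mean(0),cv2.minAreaRect(P[b][:,:2].astype(np.float32)*1000))
    bench=near&(P[...,2]<.005); print("bench z",np.median(P[bench][:,2]))
    tri=[ (t,round(x["conf"],2),np.round(x["pixel"])) for t in("thumb_step","bridge_mouth","stop_face") for x in ctrl.mark_of(n,t)]
    cr=s["pixels"][160:260,210:350] if n=="top" else s["pixels"][170:270,190:330]
    cv2.imwrite(f"pics/{n}1.png",cv2.resize(cr[:,:,::-1],None,fx=5,fy=5,interpolation=cv2.INTER_CUBIC))
E
```

```text
top rect [543.518   68.8286] (225.9898681640625, 101.0633773803711) 83.13961029052734 n 3508
orange 245 [ 0.534  -0.0089  0.0409] [ 0.5122 -0.0285  0.0359] [0.5564 0.0109 0.0493] ((534.0289306640625, -8.619691848754883), (35.5464973449707, 43.512550354003906), 83.0574722290039)
bridge 208 [0.5496 0.1066 0.0471] ((546.6729736328125, 85.53069305419922), (61.58715057373047, 96.58808898925781), 83.07245635986328)
bench z 0.0006746650701305867
side rect [542.9962  68.345 ] (227.07421875, 100.23564147949219) 83.08888244628906 n 3143
orange 140 [ 0.5328 -0.0067  0.0424] [ 0.5097 -0.0263  0.0387] [0.556  0.0137 0.0478] ((533.7398681640625, -6.7935943603515625), (38.02208709716797, 44.100730895996094), 78.32274627685547)
bridge 177 [0.5457 0.1113 0.0473] ((548.6137084960938, 109.46624755859375), (14.014671325683594, 98.83618927001953), 82.44367980957031)
bench z 0.0012662895078920933
```

View pics/top1.png

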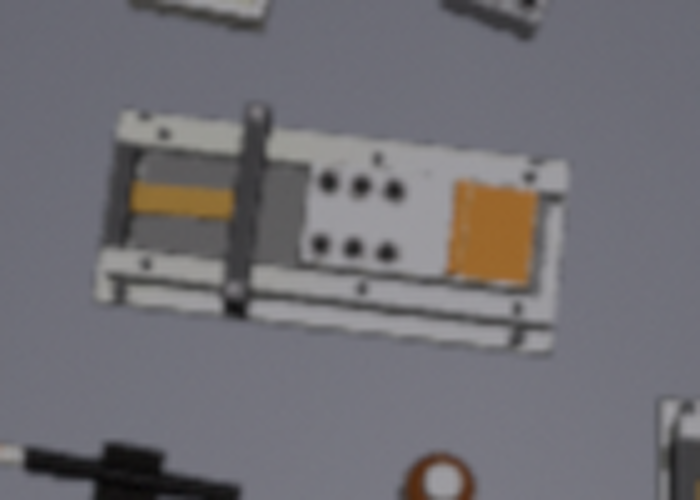

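Axis fit, top and side agreeing: nest origin is about (0.5435, 0.0706) with travel direction 83.1°. The orange centre puts the carrier origin near nest x −45 mm, so the nose is about 24 mm short of the bridge, and its lateral offset is about 0. All of this matches the sizes given. Now I'll shut the gripper, approach and press.

```bash
cat > nest.py <<'E'
from fit import *
from scipy.spatial.transform import Rotation as R
a=np.radians(83.1); d=np.array([np.cos(a),np.sin(a),0]); O=np.array([.5435,.0706,0])
def W(x,z): return O+d*x+np.array([0,0,z])
def quat(s): return R.from_matrix(np.column_stack([s*d,np.cross([0,0,-1],s*d),[0,0,-1]])).as_quat()
def st(t=""):
    o=ctrl.get_obs(); p=o["position"]-O; print(t,"t",round(o["clock"],2),"along",round(p@d,4),"z",round(p[2],4),"F along/lat/z",np.round([o["force"]@d,o["force"]@np.array([-d[1],d[0],0]),o["force"][2]],1)); return o
E
python3 - <<'E'
from nest import *
best=None
for s in(1,-1):
    j=ctrl.inverse_kinematics(W(-.083,.15),quat(s)); k=ctrl.inverse_kinematics(W(.02,.03),quat(s)); print(s,j,k)
    if j is not None and k is not None and (best is None or abs(j[6])<best[0]): best=(abs(j[6]),s)
s=best[1]; q=quat(s)
ctrl.grip(0.0,40); ctrl.move_to(W(-.083,.15),q); st("above")
ctrl.move_straight(W(-.083,.052),max_speed=.12); o=st("near")
print(ctrl.move_straight(W(-.083,.034),max_speed=.03,f_stop=4)); st("touch")
s=ctrl.snapshot("side"); cv2.imwrite("pics/side2.png",cv2.resize(s["pixels"][140:270,190:350,::-1],None,fx=4,fy=4,interpolation=cv2.INTER_CUBIC))
E
```

```text
1 [ 0.1604  0.7083 -0.3709  1.9137  0.4321  0.5981 -0.6114] [-0.1849  0.9115 -0.1062  1.9141  0.2621  0.3293 -0.6192]
-1 [-0.3945  0.7706  0.5738  1.9426 -0.6924  0.6339 -2.6333] [ 0.3773  1.2664 -1.2592  1.8844  1.3595  1.191   1.603 ]
above t 4.81 along -0.0844 z 0.15 F along/lat/z [0.6 0.5 0.3]
near t 5.78 along -0.0829 z 0.0525 F along/lat/z [ 0.7 -0.4  0.4]
True
touch t 6.26 along -0.083 z 0.0382 F along/lat/z [-0.8  1.2  7.2]
```

View pics/side2.png

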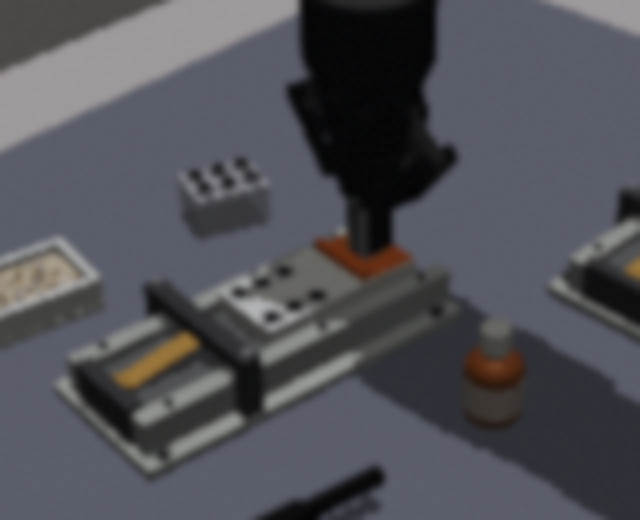

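The shut fingertip sits on the middle of the orange step (crop col 370, row 245), clear of the bottle and the bridge. Contact came at z 38 mm, as expected. Now I'll press.

Run:
```python
from nest import *
print(ctrl.move_straight(W(-.083,.030),max_speed=.02,f_stop=14)); st("press"); ctrl.dwell(.25); o=st("hold"); z=o["position"][2]
print(ctrl.move_straight(W(-.070,.030),max_speed=.02,f_stop=9)); st("ridge?")
```

```text
False
press t 6.88 along -0.083 z 0.0312 F along/lat/z [-0.   1.9 16.2]
hold t 7.12 along -0.083 z 0.0313 F along/lat/z [-0.7  2.4 15.6]
False
ridge? t 7.92 along -0.0735 z 0.0313 F along/lat/z [-6.1  0.9 15.9]
```

Run:
```python
from nest import *
for x in(-.04,-.01): print(ctrl.move_straight(W(x,.0292),max_speed=.04,f_stop=25)); st(f"to {x}")
s=ctrl.snapshot("side"); cv2.imwrite("pics/side3.png",cv2.resize(s["pixels"][140:270,190:350,::-1],None,fx=4,fy=4,interpolation=cv2.INTER_CUBIC))
```

```text
False
to -0.04 t 8.82 along -0.0443 z 0.031 F along/lat/z [-7.   0.6 20.1]
False
to -0.01 t 9.72 along -0.017 z 0.031 F along/lat/z [-11.    0.4  21.3]
```

View pics/side3.png

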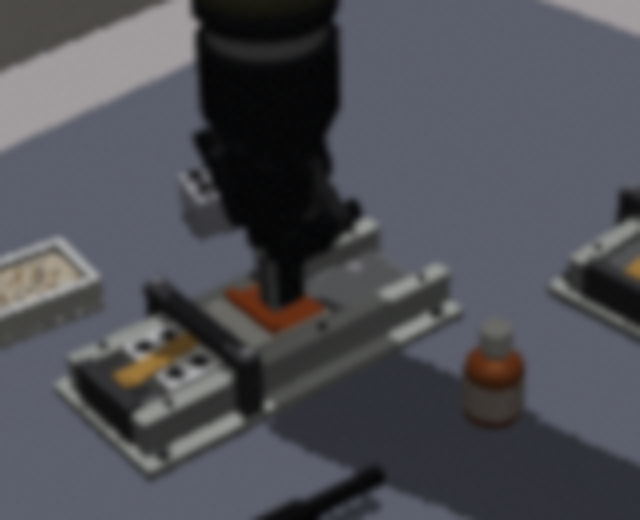

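The carrier is under the bridge and the leaf is riding on it, with about 25 mm still to go. I'll push on in small steps until it stops.

Run:
```python
from nest import *
p=-.017
for x in np.arange(-.004,.045,.004):
    h=ctrl.move_straight(W(x,.0292),max_speed=.03,f_stop=15); o=st(f"{x:.3f} {h}")
    a=(o["position"]-O)@d; f=o["force"]@d
    if f<-24 or h or (a-p<.001 and f<-16): break
    p=a
s=ctrl.snapshot("top"); cv2.imwrite("pics/top4.png",cv2.resize(s["pixels"][160:260,210:350,::-1],None,fx=5,fy=5,interpolation=cv2.INTER_CUBIC))
s=ctrl.snapshot("side"); cv2.imwrite("pics/side4.png",cv2.resize(s["pixels"][140:270,190:350,::-1],None,fx=4,fy=4,interpolation=cv2.INTER_CUBIC))
```

```text
-0.004 False t 10.12 along -0.011 z 0.031 F along/lat/z [-11.    0.3  21.7]
0.000 False t 10.41 along -0.007 z 0.031 F along/lat/z [-10.3   0.1  21. ]
0.004 False t 10.69 along -0.0028 z 0.031 F along/lat/z [-11.6   0.5  21.9]
0.008 False t 10.97 along 0.0014 z 0.031 F along/lat/z [-10.9  -0.   22.2]
0.012 False t 11.26 along 0.0043 z 0.031 F along/lat/z [-12.    0.2  21.5]
0.016 False t 11.54 along 0.0077 z 0.031 F along/lat/z [-14.5  -0.1  23.2]
0.020 False t 11.82 along 0.0091 z 0.031 F along/lat/z [-17.  -1.  24.]
0.024 False t 12.11 along 0.0091 z 0.031 F along/lat/z [-22.3  -1.   25.5]
```

View pics/side4.png

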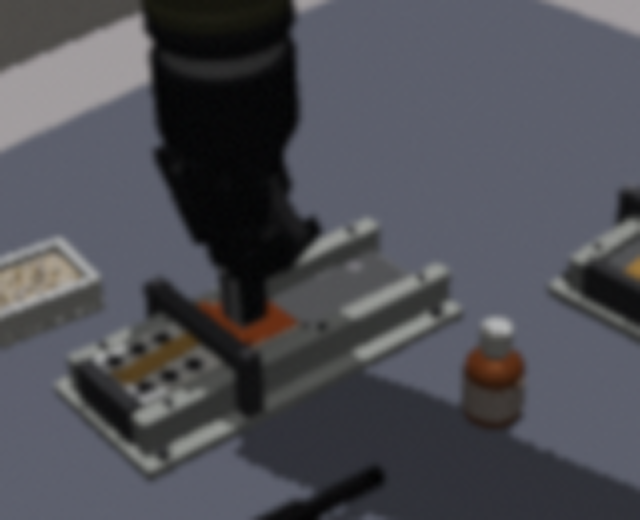

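Stalled at nest x 9.1 mm with the force climbing sharply, close to the expected 10 mm, and the nose sits at the stop. I'll relax the push, lift straight up and check.

Run:
```python
from nest import *
ctrl.move_straight(W(.014,.0292),max_speed=.03); st("relax")
ctrl.move_straight(W(.011,.060),max_speed=.03); st("up")
ctrl.move_straight(W(-.02,.16),max_speed=.12); ctrl.move_straight(W(-.16,.2),max_speed=.15); st("clear")
s=ctrl.snapshot("top"); P=cloud(s)
cv2.imwrite("pics/top5.png",cv2.resize(s["pixels"][160:260,210:350,::-1],None,fx=5,fy=5,interpolation=cv2.INTER_CUBIC))
for n in("nose","stop_face","thumb_step"):
    for m in ctrl.mark_of("top",n): p=at_z(s,*m["pixel"],.034)-O; print(n,round(m["conf"],2),p@d,p@np.array([-d[1],d[0],0]))
h=cv2.cvtColor(s["pixels"],cv2.COLOR_RGB2HSV); L=P-O; al=L@d; la=L@np.array([-d[1],d[0],0])
o=(h[...,0]<20)&(h[...,1]>150)&(abs(la)<.03)&(al<.035)&(al>-.06); print("orange",o.sum(),al[o].min(),al[o].mean(),al[o].max(),np.median(P[o][:,2]))
f=(al>.05)&(al<.09)&(abs(la)>.01)&(abs(la)<.022); r=(al>-.01)&(al<.012)&(abs(la)<.02); print("z front/rear",np.median(P[f][:,2]),np.median(P[r][:,2]))
```

```text
relax t 12.69 along 0.009 z 0.031 F along/lat/z [-8.6  1.  20.4]
up t 13.88 along 0.011 z 0.0599 F along/lat/z [ 0.2 -0.4 -0.7]
clear t 16.02 along -0.1587 z 0.1998 F along/lat/z [-0.4  0.6  0.3]
nose 0.7 0.09836174457477026 -0.008249237655379344
stop_face 0.98 0.2946282534160381 0.3675184231578642
stop_face 0.97 -0.18426305623482772 0.11637172716452283
thumb_step 0.67 -0.004641403348524271 -0.0062010249134960916
orange 228 -0.01185718068211762 0.0046853132757279535 0.023235500879058044 0.03577202125552259
z front/rear 0.03528299853588557 0.0354473920806766
```

View pics/top5.png

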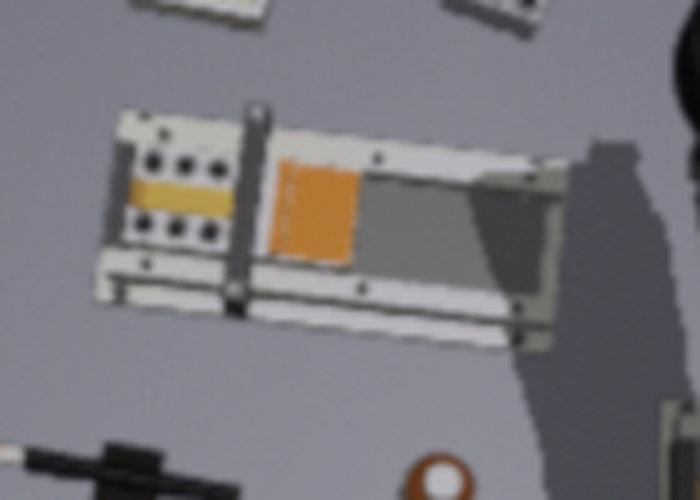

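The carrier is home: no gap shows between nose and stop (crop col 132). The top is flat at about 35 mm, and the leaf is riding on it. The tray, block, bottle and pen look undisturbed.

```bash
python3 -c "
from station import ctrl
print(ctrl.finish_job())"
```

```text
the job is handed in; nothing more can be done
None
```

The carrier was pressed down, slid fully home against the end stop, released and left flat with the drag spring riding on it. I handed the job in about 16 s into the 38 s limit; no verdict was returned.

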